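# Set the pepper mill's coarseness by clicks

### The job

Set the grind of the pepper mill (the one with the dark grey peppercorns) to the fourth click from the big white pip on its collar: turn its steel head counter-clockwise seen from above until the yellow pointer rests at the fourth small pip after the white one, and let go. Leave the salt mill's setting as it is.

Things in the scene. Friction and masses are not known exactly. Their poses are not given: they have to be found in the camera images.
- pepper_mill_grip (a point): On the axis of the pepper mill (dark grey peppercorns in a clear body, fixed upright in a dark grey foot), 110 mm above the worktop: TCP height for gripping the head from above. The round steel head, 58-60 mm across, reaches from 75 mm to the black top at 132 mm; below it a fixed black collar, 84 mm across, tops out at 72 mm. z: up; x: to the big white pip. Mills in either order.
- pepper_mill_head (a joint): Its head's angle, rad: 0 with the yellow pointer (tab at the head's lower rim, stripe on top) over the big white pip; grows counter-clockwise from above. Clicks every 24 deg (0.419 rad), each at a silver pip: fourth = 1.676; stops at 0 and 2.932. Starts at click 1, 2 or 3. A spring detent (about 0.08 N m) pulls it into the nearest click; a 40 N grip turns it easily.
- salt_mill_grip (a point): The same point on the salt mill, a bystander to leave alone: a fixed mill of the same make and size with pale pink salt in its clear body and a pink foot.
- salt_mill_head (a joint): Angle of the salt mill's head, rad, read the same way. It starts at its second click (0.838) and must stay there.

How it is judged:
By the outcome, as a careful person would: the job done as asked, in the order asked, and still so for the second after the job is handed in, with the robot touching nothing.
It also fails if it takes over 32 s, if anything falls off the work surface, if the arm or the gripper's body presses on something with over 40 N, if the wrist force passes 120 N, or if a joint passes its speed limit or range.

### The arm

A 6-joint arm with a two-finger parallel gripper is mounted at the origin on a cart in front of the work surface, level with it; the furniture and walls round the work are solid. World frame = base frame: x ahead of the robot, y to its left, z up, the work surface at z = 0. Lengths are in m, angles in rad, forces in N, time in s.
With the tool pointing down it reaches from about 0.4 to 0.825 m from the base axis. Payload 7 kg.
Tool frame: the origin (TCP) lies between the finger pads, 19 mm behind the fingertips; this is the grasp point; z points along the fingers, y is the line along which they close (so a half turn about z gives the same grasp; the last joint's range is limited). The gripper opens to 88 mm and grips with 3 to 60 N. Pads are 19 mm wide; open, the fingers measure 130 mm over their backs; the gripper's body (78 mm by 193 mm) begins 47 mm behind the grasp point.
Start: joints at [1.541, 0.359, 0.012, 0, -1.224, -0.288], TCP at [0.211, 0.641, 0.245] pointing down, gripper open.
Joint ranges: [-3.07, 3.07], [-1.43, 2.12], [-1.02, 1.25], [-3.03, 1.67], [-3.05, -0], [-3.03, 3.03]. Speed limits (rad/s): [2.39, 2.39, 3.01, 3.14, 3.14, 3.14].

### API

Orientations are given as [roll, pitch, yaw] about the fixed x, y, z axes, in that order (R = Rz(yaw) Ry(pitch) Rx(roll)).
In Python, from station import get_state, grab_frame, camera_params, job_done gives the robot as it stands.
- The arm moves only by the shell command python3 -m creep 'ROWS' [FORCE]. ROWS is JSON, a list that holds one entry, the list of rows, each a list of 7 numbers: the finger opening in cm, from 0 to 8.76, then the shift along the tool's x, y, z in cm, then the turn, a rotation vector about the tool's x, y, z in rad. In form: [[[fingers, tx, ty, tz, wx, wy, wz], ...]]. A call has 1 to 20 rows; each row is the pose to reach, as a shift and turn from the pose commanded when the call began, along the tool's axes at that moment; what a row does not reach only later rows make up. A row lasts 1/8 s, in which the tool goes at most 62.5 mm and 10.7 degrees, less where a joint would pass 70% of its speed; a pose out of reach is approached as far as the arm can. A call with a gripper value outside its range is refused whole. The fingers move at their own pace and stop on an object; FORCE is the grip in N (left out, the last holds). Time passes only in rows, so rows that repeat a pose let the fingers close. It gives the time, the measured TCP pose, the force, the opening and the grip force at its end, in the units of the state.
- get_state(): the state, without advancing time (a new reading comes with each control period).
- grab_frame(name): name is "scene" or "top"; returns the picture (420x560x3 uint8, blue, green, red); there is no depth.
- camera_params(name): a dict with "vertical_fov" (degrees; the focal length in pixels is half the picture's height over the tangent of half this angle, whatever the lens; pixels are square), "cx", "cy" (the principal point, pixels), "view" (4x4, takes a point from world to camera coordinates). Camera axes: x right, y down, z forward; pixel columns grow to the right and rows downward; lengths in m; the calibration is good to about 2 mm. A picture is of the moment at which its call begins. camera_params takes no time and is no camera call.
- job_done(): hands the job in; it is judged then, once.
The state is a dict: "t": time; "q": joint angles; "qd": joint speeds; "joint_efforts": joint torques, N m; "eef_pos": TCP position; "ee_rot": TCP orientation; "force": force on the tool from outside, world axes, zero at the start; "moment": the same for the moment, N m; "width": finger opening in m; "gripper_force": force on a finger pad.
Only numpy, scipy, OpenCV 4.12 (cv2) and the standard library are available. Lean on these libraries where they do the work, as an engineer would, in place of code of your own. Each camera call takes 0.05 s, during which the arm holds its last target. There are 200 camera calls.

## Working session

There is one attempt and no reset: what is moved stays moved. The work goes in short steps, Python scripts to look and compute and a shell command to move; the robot and the scene stay as the last step left them, time stands still between calls to the robot, and variables do not carry over. Pictures are saved under pics/ and viewed, at most 10 in all, crops included, and the job is handed in when it is done.

```bash
mkdir -p pics; python3 - <<'E'
from station import *
import cv2
for n in("scene","top"):
    cv2.imwrite(f"pics/{n}0.png",grab_frame(n)); p=camera_params(n); print(n,p)
s=get_state();print(s["t"],s["eef_pos"],s["ee_rot"],s["width"])
E
```

```text
scene {'vertical_fov': 54.377963232807346, 'cx': 275.2584883824388, 'cy': 204.67007623717635, 'view': array([[-0.90779914, -0.41927925,  0.01027786,  0.36897333],
       [-0.23248777,  0.48267059, -0.84438056,  0.28350916],
       [ 0.34907043, -0.76891742, -0.53564525,  0.66602135],
       [ 0.        ,  0.        ,  0.        ,  1.        ]])}
top {'vertical_fov': 43.26109091776178, 'cx': 275.6638018096956, 'cy': 200.91165884613875, 'view': array([[ 0.0878193 , -0.99612187, -0.00538385, -0.15456886],
       [-0.96856262, -0.0841243 , -0.23411442,  0.51201959],
       [ 0.23275358,  0.02577436, -0.97219414,  0.88280347],
       [ 0.        ,  0.        ,  0.        ,  1.        ]])}
0.1 [0.21080544 0.64080092 0.24452744] [ 3.14008512e+00 -1.38560627e-04 -3.17889130e-01] 0.08716586205769755
```

View pics/top0.png

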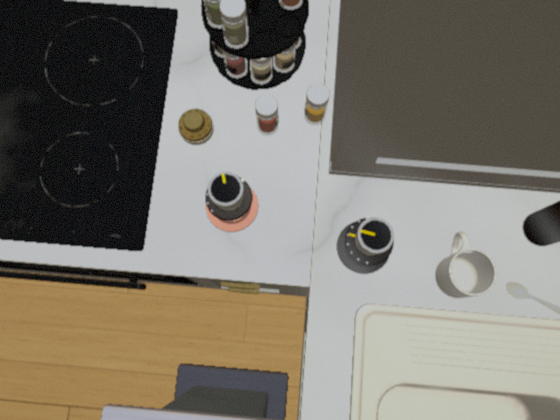

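View pics/scene0.png

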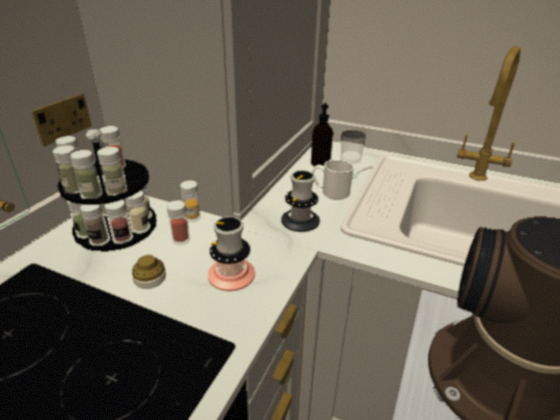

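Top view: the salt mill (pink foot) is near (228,195). The pepper mill (dark foot) is near (372,240), with a yellow pointer tab at about (351,235) and a stripe at (367,233). I'll zoom in on the pepper mill.

```bash
cat > h.py <<'E'
import numpy as np,cv2
from station import *
def cam(n):
    p=camera_params(n);f=210/np.tan(np.radians(p["vertical_fov"])/2);return f,p["cx"],p["cy"],p["view"]
def proj(n,P):
    f,cx,cy,V=cam(n);c=np.atleast_2d(P)@V[:3,:3].T+V[:3,3];return np.c_[f*c[:,0]/c[:,2]+cx,f*c[:,1]/c[:,2]+cy]
def ray(n,u,v,z):
    f,cx,cy,V=cam(n);R=V[:3,:3];C=-R.T@V[:3,3];d=R.T@np.array([(u-cx)/f,(v-cy)/f,1]);return C+d*(z-C[2])/d[2]
E
python3 - <<'E'
from h import *
a=cv2.imread("pics/top0.png")[200:280,325:405];b=cv2.imread("pics/scene0.png")[160:240,265:345]
cv2.imwrite("pics/c1.png",np.hstack([cv2.resize(x,(400,400),interpolation=cv2.INTER_CUBIC) for x in(a,b)]))
g=cv2.imread("pics/top0.png")
print(ray("top",375,237,.132),ray("scene",302,177,.132),ray("top",227,191,.132))
E
```

```text
[ 0.46059655 -0.27619764  0.132     ] [ 0.46263327 -0.26872127  0.132     ] [ 0.51620357 -0.02976178  0.132     ]
```

View pics/c1.png

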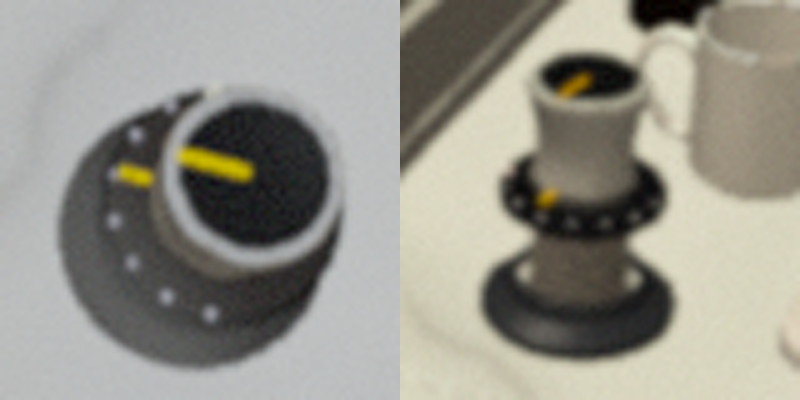

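Pepper mill crop (5x): the steel top is centred near (375,236). The pips run anticlockwise from a cream one at about (367,218), half hidden by the head, and the pointer tab sits by the pip at (348,234). I'll check the angles.

```bash
python3 - <<'E'
from h import *
from scipy.optimize import least_squares
O=np.array([325,200]);px=np.array([(212,90),(170,104),(135,135),(115,174),(115,220),(132,263),(167,297),(210,314)])/5-.4+O
W=np.array([ray("top",*p,.073) for p in px])
r=least_squares(lambda x:np.hypot(W[1:,0]-x[0],W[1:,1]-x[1])-x[2],[.46,-.27,.035]);c=r.x;print("pip circle",c)
print("pip ang",np.degrees(np.arctan2(W[:,1]-c[1],W[:,0]-c[0])).round(1),np.hypot(*(W[:,:2]-c[:2]).T).round(4))
T=ray("top",*(np.array([253,178])/5-.4+O),.132);print("top",T)
for p in [(182,156),(250,173)]: print("stripe",ray("top",*(np.array(p)/5-.4+O),.133))
P=ray("top",*(np.array([122,172])/5-.4+O),.077);print("tab",P,np.degrees(np.arctan2(P[1]-c[1],P[0]-c[0])))
t=np.linspace(0,2*np.pi,200)
for z,rr in((.132,.0295),(.072,.042)):
  for n in("top","scene"):
    q=proj(n,np.c_[c[0]+rr*np.cos(t),c[1]+rr*np.sin(t),0*t+z]);print(n,z,q.min(0).round(1),q.max(0).round(1))
print("scene pips",proj("scene",W).round(0))
img=cv2.imread("pics/scene0.png");im2=cv2.imread("pics/top0.png")
hs=cv2.cvtColor(im2,cv2.COLOR_BGR2HSV);m=cv2.inRange(hs,(20,130,100),(35,255,255));n,l,s,ce=cv2.connectedComponentsWithStats(m);print([(ce[i].round(1),s[i][4]) for i in range(1,n) if s[i][4]>4 and ce[i][0]>210 and ce[i][0]<400])
E
```

```text
pip circle [ 0.46523851 -0.27748925  0.03903067]
pip ang [  9.7  32.5  57.1  80.1 103.8 127.2 151.5 174.6] [0.0398 0.0392 0.0387 0.0393 0.0389 0.0391 0.039  0.039 ]
top [ 0.46356621 -0.27638931  0.132     ]
stripe [ 0.46858818 -0.25305921  0.133     ]
stripe [ 0.46492779 -0.27518484  0.133     ]
tab [ 0.47212425 -0.24069894  0.077     ] 79.39907193621944
top 0.132 [357.6 216.4] [394.2 252.4]
scene 0.132 [289.9 169.4] [314.8 181.2]
top 0.072 [345.4 216.4] [394.1 264.6]
scene 0.072 [284.1 188.2] [318.4 206. ]
scene pips [[285. 194.]
 [285. 197.]
 [288. 201.]
 [293. 203.]
 [299. 205.]
 [306. 205.]
 [312. 203.]
 [316. 201.]]
[(array([314.8, 111.4]), np.int32(88)), (array([223.3, 178.5]), np.int32(34)), (array([367.7, 232.3]), np.int32(59)), (array([352. , 234.7]), np.int32(26))]
```

```bash
python3 - <<'E'
from h import *
for n in("top","scene"):
    V=cam(n)[3];print(n,"C",(-V[:3,:3].T@V[:3,3]).round(3))
for p in[(333,170),(343,0),(555,190)]:
    print("top cab",p,[ray("top",*p,z).round(3)[:2].tolist() for z in(0,.2,.4)])
for p in[(240,212),(325,122)]: print("scene cab z0",p,ray("scene",*p,0).round(3))
print("mug",ray("top",470,262,.09).round(3), "rack top",ray("top",255,50,.2).round(3))
E
```

```text
top C [ 0.304 -0.134  0.977]
scene C [0.168 0.53  0.592]
top cab (333, 170) [[0.608, -0.212], [0.546, -0.196], [0.484, -0.18]]
top cab (343, 0) [[0.98, -0.21], [0.842, -0.194], [0.703, -0.179]]
top cab (555, 190) [[0.605, -0.635], [0.544, -0.533], [0.482, -0.43]]
scene cab z0 (240, 212) [ 0.623 -0.248  0.   ]
scene cab z0 (325, 122) [ 0.634 -0.965  0.   ]
mug [ 0.44  -0.443  0.09 ] rack top [ 0.738 -0.058  0.2  ]
```

```bash
python3 - <<'E'
from h import *
b=cv2.imread("pics/scene0.png")[60:260,180:440];cv2.imwrite("pics/c2.png",cv2.resize(b,(780,600),interpolation=cv2.INTER_CUBIC))
E
```

```text
(no output)
```

View pics/c2.png

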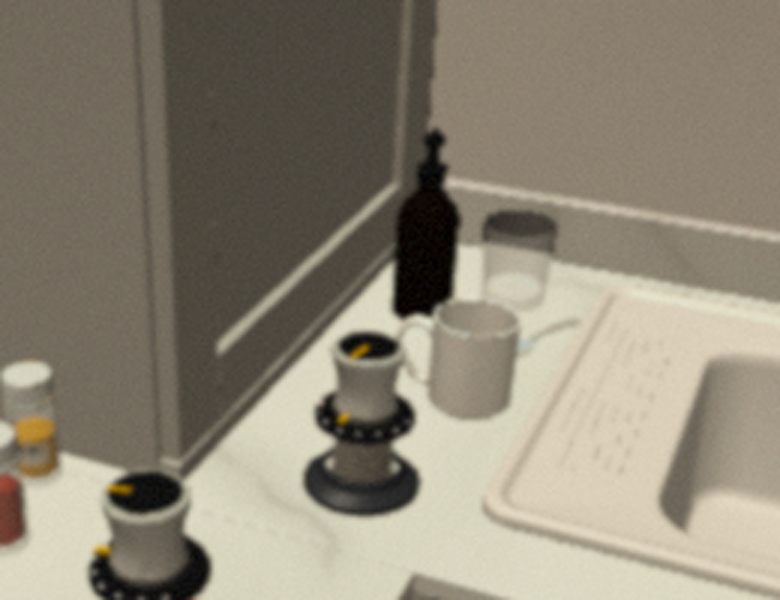

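The cabinet face is at x≈0.61, so there is room. The mug and salt mill are clear of the path. I'll move above the pepper mill through a waypoint.

```bash
python3 -m creep '[[[8.7,34.9,29.7,0,0,0,0],[8.7,34.9,29.7,0,0,0,0],[8.7,34.9,29.7,0,0,0,0],[8.7,34.9,29.7,0,0,0,0],[8.7,34.9,29.7,0,0,0,0],[8.7,34.9,29.7,0,0,0,0],[8.7,34.9,29.7,0,0,0,0],[8.7,34.9,29.7,0,0,0,0],[8.7,52.8,79.2,0,0,0,0],[8.7,52.8,79.2,0,0,0,0],[8.7,52.8,79.2,0,0,0,0],[8.7,52.8,79.2,0,0,0,0],[8.7,52.8,79.2,0,0,0,0],[8.7,52.8,79.2,0,0,0,0],[8.7,52.8,79.2,0,0,0,0],[8.7,52.8,79.2,0,0,0,0],[8.7,52.8,79.2,0,0,0,0],[8.7,52.8,79.2,0,0,0,0],[8.7,52.8,79.2,0,0,0,0],[8.7,52.8,79.2,0,0,0,0]]]' 40
python3 - <<'E'
from h import *
s=get_state();print(s["t"],s["q"],s["eef_pos"],s["ee_rot"])
a,b=grab_frame("top"),grab_frame("scene")
cv2.imwrite("pics/t1.png",np.hstack([cv2.resize(x,(400,400),interpolation=cv2.INTER_CUBIC) for x in(a[160:320,290:450],b[110:230,240:360])]))
E
```

```text
t: 2.6
eef_pos: [0.4651, -0.2753, 0.2455]
ee_rot: [-3.141, -0.0, -0.317]
force: [0.2, 0.2, 0.8]
width: 0.0869
gripper_force: 0.0
2.6 [-1.71826313e-01  1.37363235e-01 -2.84925802e-01 -1.05029014e-04
 -1.14832256e+00  1.42599087e+00] [ 0.4650808  -0.27534068  0.24546764] [-3.14147120e+00 -1.68970144e-04 -3.16674835e-01]
```

View pics/t1.png

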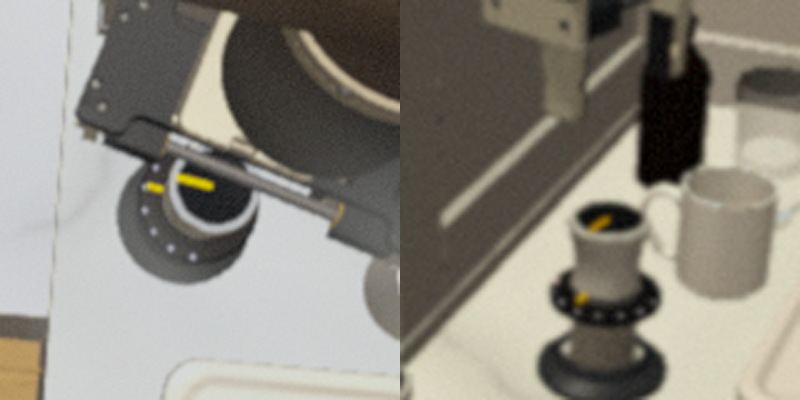

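The gripper is centred above the pepper head, so I'll descend and grip.

```bash
python3 -m creep '[[[8.7,0,0.2,5,0,0,0],[8.7,0,0.2,9,0,0,0],[8.7,0,0.2,12,0,0,0],[8.7,0,0.2,13.5,0,0,0],[8.7,0,0.2,13.5,0,0,0],[8.7,0,0.2,13.5,0,0,0]]]' 40
python3 -m creep '[[[5,0,0,0,0,0,0],[5,0,0,0,0,0,0],[5,0,0,0,0,0,0],[5,0,0,0,0,0,0],[5,0,0,0,0,0,0],[5,0,0,0,0,0,0]]]' 40
```

```text
t: 3.45
eef_pos: [0.4653, -0.2782, 0.1116]
ee_rot: [3.142, -0.002, -0.317]
force: [0.1, 0.2, 0.2]
width: 0.0871
gripper_force: 0.0
t: 4.2
eef_pos: [0.4645, -0.278, 0.1106]
ee_rot: [-3.142, -0.0, -0.318]
force: [-0.9, 3.1, 4.9]
width: 0.0577
gripper_force: 40.0
```

```bash
python3 -m creep '[[[5,0,0,0,0,0,-0.1],[5,0,0,0,0,0,-0.2],[5,0,0,0,0,0,-0.3],[5,0,0,0,0,0,-0.38],[5,0,0,0,0,0,-0.42],[5,0,0,0,0,0,-0.42],[5,0,0,0,0,0,-0.42],[5,0,0,0,0,0,-0.42]]]' 40
python3 -m creep '[[[8.7,0,0,0,0,0,0],[8.7,0,0,0,0,0,0],[8.7,0,0,0,0,0,0],[8.7,0,0,0,0,0,0],[8.7,0,0,0,0,0,0],[8.7,0,0,-4,0,0,0],[8.7,0,0,-9,0,0,0],[8.7,0,0,-14,0,0,0],[8.7,-5,0,-14,0,0,0],[8.7,-10,0,-14,0,0,0],[8.7,-10,0,-14,0,0,0],[8.7,-10,0,-14,0,0,0]]]' 40
python3 - <<'E'
from h import *
a,b=grab_frame("top"),grab_frame("scene");cv2.imwrite("pics/top2.png",a)
cv2.imwrite("pics/t2.png",np.hstack([cv2.resize(x,(400,400),interpolation=cv2.INTER_CUBIC) for x in(a[160:320,290:450],b[160:240,265:345])]))
E
```

```text
t: 5.2
eef_pos: [0.4645, -0.2788, 0.1106]
ee_rot: [3.141, -0.0, 0.101]
force: [-1.4, -6.6, 3.1]
width: 0.0576
gripper_force: 40.0
t: 6.7
eef_pos: [0.3652, -0.2884, 0.2508]
ee_rot: [3.141, -0.001, 0.102]
force: [0.0, -0.6, -0.0]
width: 0.0872
gripper_force: 0.0
```

View pics/t2.png

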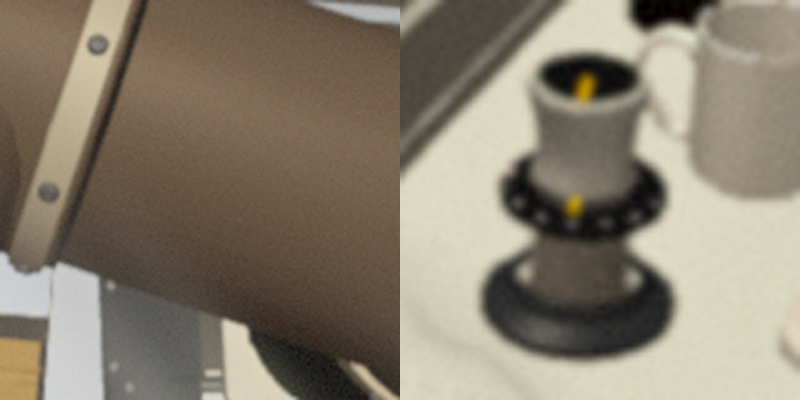

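In the scene view the tab has moved one pip anticlockwise, to about (299,201). I'll clear the arm and check from above.

```bash
python3 -m creep '[[[8.7,3,-10,0,0,0,0],[8.7,5,-20,-1,0,0,0],[8.7,6,-30,-1,0,0,0],[8.7,7,-40,-1,0,0,0],[8.7,7,-50,-1,0,0,0],[8.7,7,-50,-1,0,0,0],[8.7,7,-50,-1,0,0,0],[8.7,7,-50,-1,0,0,0],[8.7,7,-50,-1,0,0,0],[8.7,7,-50,-1,0,0,0]]]'
python3 - <<'E'
from h import *
a=grab_frame("top");cv2.imwrite("pics/top3.png",a)
cv2.imwrite("pics/t3.png",np.hstack([cv2.resize(x,(400,400),interpolation=cv2.INTER_CUBIC) for x in(a[200:280,325:405],a[155:235,190:270])]))
hs=cv2.cvtColor(a,cv2.COLOR_BGR2HSV);m=cv2.inRange(hs,(20,130,100),(35,255,255));n,l,s,ce=cv2.connectedComponentsWithStats(m)
c=np.array([.4652,-.2775])
for i in range(1,n):
  if s[i][4]>4 and 190<ce[i][0]<400 and ce[i][1]>150: print(ce[i].round(1),s[i][4])
  if s[i][4]>4 and 340<ce[i][0]<400 and ce[i][1]>150: d=ray("top",*ce[i],.077)[:2]-c;print(np.degrees(np.arctan2(d[1],d[0])),np.hypot(*d))
E
```

```text
t: 8.05
eef_pos: [0.3834, 0.2171, 0.2597]
ee_rot: [3.14, 0.001, 0.104]
force: [-0.4, -1.1, -0.1]
width: 0.0871
gripper_force: 0.0
[223.4 178.5] 34
[367.7 235.6] 59
33.89418442458752 0.008427916392084431
[351.6 242.4] 22
103.00082949294227 0.03239660630685951
```

View pics/t3.png

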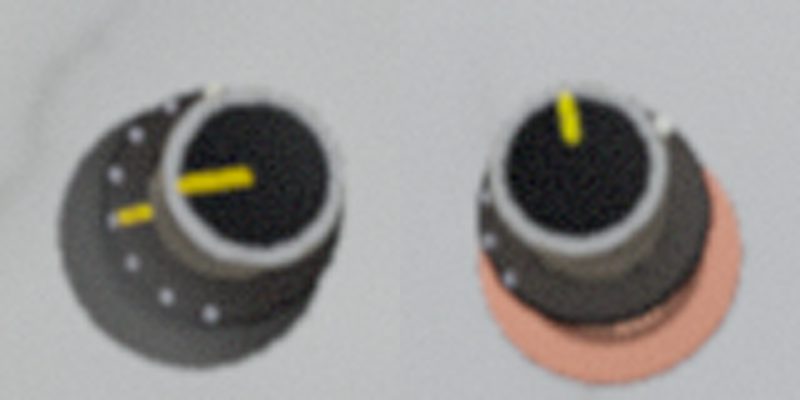

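From above, the pepper pointer tab at (351.6,242.4) sits at the fourth small pip after the cream-white one at about (367,218). Its angle is 103.0° and that pip's is 103.8°. The salt mill's stripe is still at (223,178), and the arm is clear of both mills.

```bash
python3 -c "from station import *;print(job_done())"
```

```text
the job is handed in; nothing more can be done
None
```

The pepper mill is set to its fourth click, the head has been let go, the salt mill's setting is unchanged, and the job is handed in (about 8 s of robot time).

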